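# Ready the small engine for a cold start

## Robot

A 6-joint arm with a two-finger parallel gripper is mounted at the origin on a cart in front of the work surface, level with it; the furniture and walls round the work are solid. World frame = base frame: x ahead of the robot, y to its left, z up, the work surface at z = 0. Lengths are in m, angles in rad, forces in N, time in s.
With the tool pointing down it reaches from about 0.375 to 0.9 m from the base axis. Payload 3.1 kg.
Tool frame: the origin (TCP) lies at the very end of the fingers, on their centre line; the grasp point (between the pads) lies r.grip_point_offset behind it (r.grip_point_offset is the distance from the TCP to the grasp point, in m); z points along the fingers, y is the direction in which the jaws open and shut (so a half turn about z gives the same grasp; the last joint's range is limited). The gripper opens to 87 mm and grips with 3 to 60 N. Pads are 19 mm wide; open, the fingers measure 117 mm over their backs; the gripper's body (75 mm by 190 mm) begins 51 mm behind the grasp point.
Start: joints at [1.155, 0.527, 1.433, -0, 1.181, -0.178], TCP at [0.147, 0.608, 0.223] pointing down, gripper open.
Joint ranges: [-3.08, 3.08], [-0.75, 2.2], [0.22, 2.44], [-1.43, 4.57], [0, 2.65], [-2.85, 2.85]. Speed limits (rad/s): [2.79, 2.79, 3.14, 3.14, 3.14, 3.14].

## Interface

Orientations are given as a unit quaternion [x, y, z, w].
In Python, from plant import r, hand, kin, telemetry, grab_frame gives the robot as it stands. Calls block until the motion is done:
- r.move_pose(position, orientation): joint-space move of the TCP to a pose.
- r.move_linear(position, frame=None, rate=0.15, contact_N=None): straight line of the TCP; frame=None keeps the orientation; rate is the mean speed in m/s. With contact_N (N) it stops when the force on the tool has changed by that much, and returns True; else False.
- r.move_j(angles): joint-space move.
- hand.gripper_open() and hand.close(): open the fingers fully, or close them until they stop; the grip force is fixed at half the most.
- r.pause(seconds).
- kin.solve_ik(position, orientation): joint angles nearest the present ones, or None.
- telemetry.state(): the state.
- grab_frame(name): name is "side" or "top"; returns a dict with "img" (400x640x3 uint8, red, green, blue), "mtx" (3x3 intrinsics, pixels), "R" (3x3) and "t" (3): a world point X has camera coordinates R X + t. Camera axes: x right, y down, z forward; pixel columns grow to the right and rows downward; lengths in m; the calibration is good to about 2 mm. A picture is of the moment at which its call begins. There is no depth.
A pose or a line that the arm cannot do raises r.Unreachable and nothing moves.
- r.sign_off(): hands the job in, once; it reports no verdict.
The state is a dict: "clock": time; "joint_pos": joint angles; "joint_velocities": joint speeds; "joint_efforts": joint torques, N m; "position": TCP position; "tcp_rot": TCP orientation; "contact_force": force on the tool from outside, world axes, zero at the start; "ft_torque": the same for the moment, N m; "finger_gap": opening from 0.0 (shut) to 1.0 (fully open).
Only numpy, scipy, OpenCV 4.12 (cv2) and the standard library are available. Lean on these libraries where they do the work, as an engineer would, in place of code of your own. Each camera call takes 0.05 s, during which the arm holds its last target. There are 200 camera calls.

## Task

Get the small engine ready for a cold start: push the fuel tap's wing lever round until the tap is fully open, in line with its pipe, and push the choke lever past the half-choke click all the way to full choke. Only push the levers with the fingers: do not pinch or force them. Leave the throttle lever as it is set, do not shift or lift the engine, and leave the things around it alone.

Things in the scene. Friction and masses are not known exactly. Their poses are not given: they have to be found in the camera images.
- engine: small engine, 250 x 340 x 300 mm, 8 kg, bolted to a plywood board that lies loose on the table. Origin: centre of the board's underside; +x to the rear, +y left as seen from the robot, +z up. Three levers stick out of the control side (-x), which faces the robot: fuel tap left, choke middle, throttle right. Behind them: tank front x = -0.015, 276 mm high; air cleaner front x = -0.064, 196 mm high
- choke_lever (a joint): choke lever, swings level; 0 = run (0.5 rad right of straight out), 0.5 = half choke (straight out, held by a sprung roller), 1.0 = full choke, hard stop (0.5 rad left). Grows as the lever is pushed left (+y of the engine). Humps at 0.14 and 0.86 rad; past each the roller pulls the lever on. About 4 N at the grip leaves run, 5 N leaves half choke
- choke_tip (a point): centre of the choke lever's grip, 85 mm out from the pivot: an upright plastic grip 26 mm along the lever, 17 mm thick (across the swing), from 145 to 177 mm above the table. This point is 161 mm above the table.
- choke_pivot (a point): pivot of the choke lever, on the engine, 141 mm above the table, at (-0.080, 0) in engine axes.
- choke_scale_right: right-hand half of the choke grip (the side to push), a 26 x 7 x 32 mm plastic scale; origin at the middle of its underside
- choke_scale_left: left-hand half of the choke grip, like the right-hand one
- fuel_lever (a joint): fuel tap wing, turns level about an upright axis; 0 = closed (pointing straight out from the engine, -x), 1.571 = fully open, hard stop (pointing left, +y of the engine, in line with the pipe). Grows as the wing is pushed to the left. Held by friction only: about 2 N at its end.
- fuel_tip (a point): point on the middle of the wing, 55 mm from its pivot and 5 mm short of its end, 152 mm above the table; the wing is 17 mm thick and reaches from 139 to 165 mm above the table, 10 to 60 mm from its pivot
- fuel_pivot (a point): pivot of the fuel tap, on the engine, 145 mm above the table, at (-0.100, 0.122) in engine axes. Its hub is 24 mm across; the pipe and tap run below the wing, top at 131 mm.
- fuel_scale_right: half of the wing on the side to push (facing right, -y of the engine, when closed; facing out, -x, when open), 50 x 7 x 26 mm; origin at its centre
- fuel_scale_left: other half of the wing
- throttle_lever (a joint): throttle lever, a thin rod with a 18 mm ball, at the right of the choke; 0 = straight out, 0.7 = to the right; friction holds it where it is set
- throttle_tip (a point): centre of the throttle lever's ball, 67 mm out from its pivot, which lies at (-0.078, -0.118) in engine axes; 166 mm above the table
- screwdriver_flat: flat screwdriver, 200 mm, lying in front of the engine at its right; origin at the centre of its underside
- spray_can: aerosol can, 67 mm across, 189 mm tall, standing at the right of the engine; origin at the centre of its underside
- parts_box: clear snap box with lid, 93 x 118 x 56 mm, at the left of the engine; origin at the centre of its underside

How it is judged:
At the end, for the whole second after the job is handed in: fuel tap open to within 0.15 rad of its stop, choke lever at full choke (above 0.93 rad of 1.0), throttle ball within 20 mm and engine within 15 mm of where they started, engine at rest (value of joint fuel_lever above 1.42 rad and value of joint choke_lever above 0.93 rad and distance of throttle_tip from where it was at the start of the episode below 0.02 m and distance of engine from where it was at the start of the episode below 0.015 m and linear speed of engine below 0.01 m/s); the robot touches nothing.
It fails at once if the engine is shoved more than 15 mm, lifted or tipped (distance of engine from where it was at the start of the episode above 0.015 m or height (world z) of engine above 0.008 m or angle between engine's own z axis and vertical above 0.05 rad).
It fails at once if the throttle lever is moved (distance of throttle_tip from where it was at the start of the episode above 0.02 m).
It fails at once if a lever's grip is pinched (pressed on both sides at once) ((contact force between the fingers and choke_scale_right above 1.5 N and contact force between the fingers and choke_scale_left above 1.5 N) or (contact force between the fingers and fuel_scale_right above 1.5 N and contact force between the fingers and fuel_scale_left above 1.5 N)).
It fails at once if a lever is forced with more than 40 N (contact force between the fingers and choke_scale_right above 40 N or contact force between the fingers and fuel_scale_right above 40 N).
It fails at once if a thing beside the engine is pushed or carried off (distance of any of screwdriver_flat, spray_can, parts_box from where it was at the start of the episode above 0.03 m).
It also fails if it takes over 48 s, if anything falls off the work surface, if the arm or the gripper's body presses on something with over 40 N, if the wrist force passes 120 N, or if a joint passes its speed limit or range.

## Working session

There is one attempt and no reset: what is moved stays moved. The work goes in short steps, each a Python script; the robot and the scene stay as the last script left them, time stands still between calls to the robot, and variables do not carry over. Pictures are saved under pics/ and viewed, about 8 in all and at most 12, crops included, and the job is handed in when it is done.

```bash
mkdir -p pics; ls; python3 - <<'E'
from plant import r,hand,kin,telemetry,grab_frame
import cv2,numpy as np
for n in("top","side"):
    f=grab_frame(n); cv2.imwrite(f"pics/{n}0.png",f["img"][:,:,::-1]); print(n,f["mtx"].tolist(),f["R"].round(4).tolist(),f["t"].round(4).tolist())
    np.savez(n+"0.npz",**f)
s=telemetry.state();print(s, r.grip_point_offset)
E
```

```text
pics
top [[413.85831363089954, 0.0, 317.72336080571387], [0.0, 413.85831363089954, 200.30461182369157], [0.0, 0.0, 1.0]] [[-0.1131, -0.9936, 0.0017], [-0.9697, 0.11, -0.218], [0.2164, -0.0263, -0.976]] [0.1356, 0.5701, 0.9728]
side [[492.4453743350973, 0.0, 318.1065529968516], [0.0, 492.4453743350973, 198.84504774232414], [0.0, 0.0, 1.0]] [[0.9122, -0.4094, -0.0151], [-0.2074, -0.4297, -0.8788], [0.3533, 0.8048, -0.4769]] [-0.4573, 0.2506, 1.0801]
{'clock': 0.1, 'joint_pos': array([ 1.15549972e+00,  5.28407443e-01,  1.43377926e+00,  3.79827090e-05,
        1.18139634e+00, -1.78470025e-01]), 'joint_velocities': array([-9.06067085e-04, -2.25272631e-03, -1.11559738e-03, -1.09104354e-03,
       -6.05908853e-05, -1.65653589e-03]), 'joint_efforts': array([-5.88732819e-04, -4.40985203e+01, -1.77151072e+01,  6.34984835e-02,
        5.33855672e-02, -3.00545150e-05]), 'position': array([0.14630839, 0.60695388, 0.22164683]), 'tcp_rot': array([ 1.18143879e-01,  9.92995988e-01, -9.46523526e-04, -3.07930719e-04]), 'contact_force': array([ 0.08731404,  0.29687314, -0.1160056 ]), 'ft_torque': array([0.02826624, 0.01565275, 0.0006767 ]), 'finger_gap': 0.9987820832463538} 0.0187
```

View pics/top0.png

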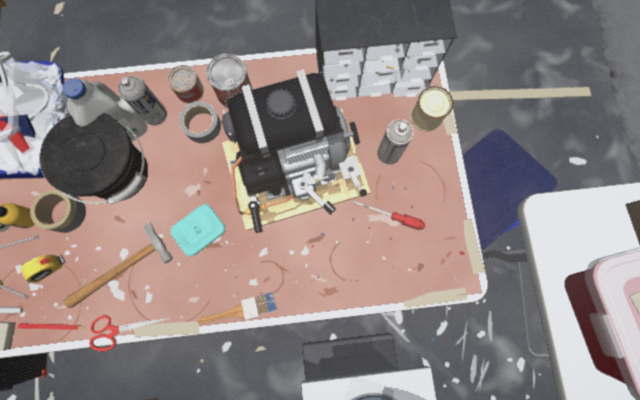

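View pics/side0.png

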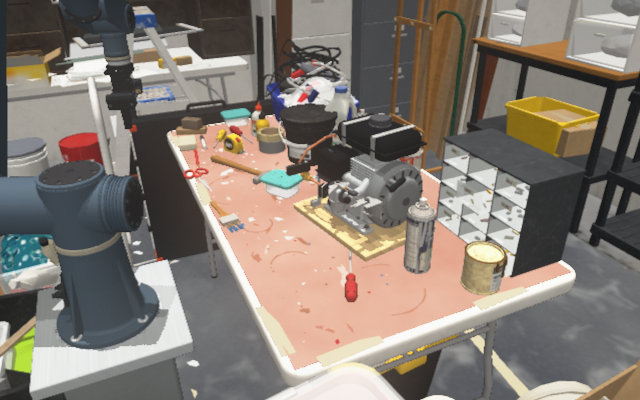

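The top view shows the engine at about (300,150), the fuel wing at (255,215), the choke at about (320,200) and the throttle at about (350,175). The parts box is at (197,230), the can at (396,140) and the screwdriver at (390,213). I'll zoom in on both views.

```bash
python3 - <<'E'
import cv2
a=cv2.imread("pics/top0.png")[120:240,215:375]; cv2.imwrite("pics/topz.png",cv2.resize(a,None,fx=5,fy=5,interpolation=cv2.INTER_CUBIC))
a=cv2.imread("pics/side0.png")[130:260,270:430]; cv2.imwrite("pics/sidez.png",cv2.resize(a,None,fx=4.5,fy=4.5,interpolation=cv2.INTER_CUBIC))
E
```

```text
(no output)
```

View pics/topz.png

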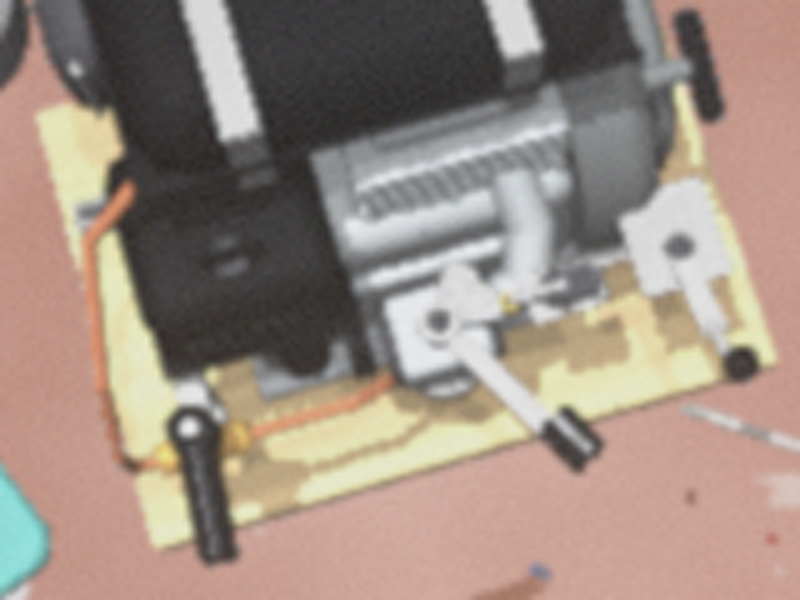

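View pics/sidez.png

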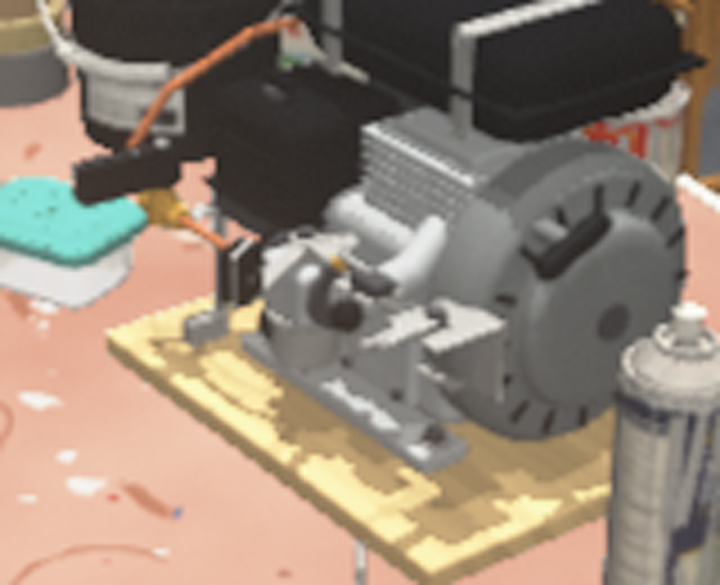

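```bash
cat > fit.py <<'E'
import numpy as np
from scipy.optimize import least_squares
def proj(f,X):
    c=np.asarray(X)@f["R"].T+f["t"]; return (c[:,:2]/c[:,2:])@f["mtx"][:2,:2].T+f["mtx"][:2,2]
def pts(q):  # q fuel, choke, throttle -> engine-frame points
    fu,ch,th=q; c=-(ch-.5)
    a=lambda p,r,phi,z:[p[0]-r*np.cos(phi),p[1]-r*np.sin(phi),z]
    # phi>0 = swung right (-y)
    return np.array([[-.1,.122,.165],a((-.1,.122),60,0,0) if 0 else a((-.1,.122),.060,-fu,.165),
     [-.08,0,.148],a((-.08,0),.085,c,.177),[-.078,-.118,.158],a((-.078,-.118),.067,th,.170),
     [-.125,.17,.018],[-.125,-.17,.018]])
def W(p,X):
    c,s=np.cos(p[2]),np.sin(p[2]); X=np.asarray(X); return np.c_[p[0]+c*X[:,0]-s*X[:,1],p[1]+s*X[:,0]+c*X[:,1],X[:,2]]
E
python3 - <<'E'
from fit import *
f=np.load("top0.npz")
uv=np.array([[190,425],[221,558],[440,320],[572,437],[680,245],[740,360],[155,548],[775,365]])/5+[215,120]-.4
fun=lambda p:(proj(f,W(p,pts(p[3:])))-uv).ravel()
s=least_squares(fun,[.7,.05,0,0,0,.3],loss="soft_l1"); print(s.x.round(4)); print(fun(s.x).reshape(-1,2).round(1))
p=s.x; print(W(p,pts(p[3:])).round(3))
# parts box
g=np.load("side0.npz")
names=pts(p[3:]); print((proj(g,W(p,names))-[270,130])*4.5)
E
```

```text
[0.6856 0.1181 0.1836 0.0303 0.0217 0.0784]
[[-0.2  0.4]
 [-0.1 -0.6]
 [-0.3 -0.3]
 [-0.5 -0.5]
 [ 0.3 -1.7]
 [ 0.1  0.3]
 [-0.   2.1]
 [ 1.4  1. ]]
[[ 0.565  0.22   0.165]
 [ 0.506  0.211  0.165]
 [ 0.607  0.104  0.148]
 [ 0.54   0.051  0.177]
 [ 0.63  -0.012  0.158]
 [ 0.566 -0.029  0.17 ]
 [ 0.532  0.262  0.018]
 [ 0.594 -0.072  0.018]]
[[161.29234178 139.28133597]
 [ 77.47793099 162.35370101]
 [304.29693511 225.3587172 ]
 [237.40394366 239.5004142 ]
 [435.66476306 284.72171501]
 [345.34015664 303.29082275]
 [ 95.97329482 327.50311554]
 [422.06438854 567.9373371 ]]
```

```bash
cat >> fit.py <<'E'
P=np.array([.6856,.1181,.1836])
def ray(f,uv,z):
    d=np.linalg.inv(f["mtx"])@np.r_[uv,1]; d=f["R"].T@d; o=-f["R"].T@f["t"]; return o+d*(z-o[2])/d[2]
def E(X): # world->engine
    c,s=np.cos(P[2]),np.sin(P[2]); d=np.asarray(X)[:2]-P[:2]; return np.r_[c*d[0]+s*d[1],-s*d[0]+c*d[1],X[2]]
E
python3 - <<'E'
from fit import *
f,g=np.load("top0.npz"),np.load("side0.npz")
for q in [(125,462),(112,445),(103,380),(96,300),(90,240),(110,212),(130,190)]:
    uv=np.array(q)/5+[215,120]
    print(q)
    for z in(.13,.16,.19,.22,.25,.28):
        X=ray(f,uv,z); print("  ",z,E(X).round(3)[:2],((proj(g,X[None])[0]-[270,130])*4.5).round(0))
for n,uv in(("box",(197,222)),("screw tip",(357,204)),("can",(399,128))): print(n,ray(f,np.array(uv),.05).round(3))
E
```

```text
(125, 462)
   0.13 [-0.1    0.157] [133. 171.]
   0.16 [-0.107  0.154] [125. 133.]
   0.19 [-0.114  0.15 ] [116.  93.]
   0.22 [-0.121  0.146] [108.  53.]
   0.25 [-0.129  0.142] [99. 11.]
   0.28 [-0.136  0.139] [ 90. -32.]
(112, 445)
   0.13 [-0.09   0.161] [142. 165.]
   0.16 [-0.098  0.157] [134. 127.]
   0.19 [-0.105  0.153] [126.  88.]
   0.22 [-0.113  0.149] [117.  48.]
   0.25 [-0.12   0.146] [108.   6.]
   0.28 [-0.128  0.142] [ 99. -36.]
(103, 380)
   0.13 [-0.059  0.157] [185. 155.]
   0.16 [-0.068  0.154] [177. 118.]
   0.19 [-0.076  0.15 ] [168.  79.]
   0.22 [-0.085  0.146] [158.  39.]
   0.25 [-0.093  0.142] [149.  -2.]
   0.28 [-0.102  0.139] [139. -44.]
(96, 300)
   0.13 [-0.021  0.151] [240. 144.]
   0.16 [-0.03   0.147] [230. 107.]
   0.19 [-0.04   0.144] [220.  69.]
   0.22 [-0.05  0.14] [210.  30.]
   0.25 [-0.059  0.137] [200. -11.]
   0.28 [-0.069  0.133] [189. -52.]
(90, 240)
   0.13 [0.009 0.146] [280. 136.]
   0.16 [-0.002  0.143] [270.  99.]
   0.19 [-0.012  0.139] [259.  61.]
   0.22 [-0.023  0.136] [249.  23.]
   0.25 [-0.034  0.132] [237. -17.]
   0.28 [-0.044  0.129] [226. -59.]
(110, 212)
   0.13 [0.02  0.133] [305. 138.]
   0.16 [0.009 0.13 ] [294. 101.]
   0.19 [-0.002  0.127] [283.  63.]
   0.22 [-0.013  0.124] [272.  25.]
   0.25 [-0.024  0.121] [260. -16.]
   0.28 [-0.035  0.118] [248. -57.]
(130, 190)
   0.13 [0.028 0.121] [325. 141.]
   0.16 [0.016 0.119] [314. 104.]
   0.19 [0.005 0.116] [303.  66.]
   0.22 [-0.006  0.114] [291.  27.]
   0.25 [-0.017  0.111] [279. -13.]
   0.28 [-0.029  0.108] [266. -55.]
box [0.563 0.377 0.05 ]
screw tip [ 0.564 -0.028  0.05 ]
can [ 0.755 -0.165  0.05 ]
```

```bash
cat > go.py <<'E'
from fit import *
from plant import r,hand,kin,telemetry,grab_frame
A=np.pi/2+P[2]/2; Q=np.array([np.cos(A),np.sin(A),0,0])
def st(m=""):
    s=telemetry.state(); print(m,"t%.1f"%s["clock"],E(s["position"]).round(4),s["contact_force"].round(1))
def push(pivot,rad,a,z,half=.0085,gap=0.):  # engine-frame -> world finger centre; a = lever angle left of straight out
    u=np.array([-np.cos(a),np.sin(a)]); n=np.array([np.sin(a),np.cos(a)])
    h=.015*abs(n[1])+.0095*abs(n[0]); c=np.array(pivot)+rad*u-(half+h+gap)*n
    return W(P,[[c[0],c[1],z]])[0]
FP,CP=(-.1,.122),(-.08,0)
E
python3 - <<'E'
from go import *
hand.close()
p=push(FP,.042,0,.150,gap=.012)
r.move_pose(p+[0,0,.12],Q); st("above")
print(r.move_linear(p,contact_N=8,rate=.1)); st("down")
for a in np.linspace(.0,1.571,8):
    c=r.move_linear(push(FP,.042,a,.150),rate=.06,contact_N=14); st(f"{a:.2f} {c}")
    if c: break
f=grab_frame("top"); cv=__import__("cv2"); cv.imwrite("pics/f1.png",cv.resize(f["img"][90:250,190:390,::-1],None,fx=3.5,fy=3.5,interpolation=2))
E
```

```text
above t3.7 [-0.1422  0.0873  0.2699] [-0.  -0.4  0.6]
False
down t5.0 [-0.1415  0.0865  0.1506] [-0.3 -0.2 -0.3]
0.00 False t5.4 [-0.1419  0.0991  0.1502] [ 0.3 -0.2 -0. ]
0.22 False t5.7 [-0.147   0.1072  0.15  ] [-0.1 -0.1  0.2]
0.45 False t6.0 [-0.1495  0.1172  0.15  ] [ 0.4  0.3 -0.1]
0.67 False t6.4 [-0.1495  0.1286  0.1499] [0.  0.4 0.3]
0.90 False t6.7 [-0.1459  0.1399  0.1499] [-0.2 -0.9 -0.1]
1.12 False t7.1 [-0.139   0.1504  0.15  ] [-0.6  0.4 -0.9]
1.35 False t7.4 [-0.1291  0.1589  0.15  ] [-0.9 -0.5  0.7]
1.57 False t7.8 [-0.1208  0.1634  0.1493] [-6.  -4.2  2.2]
```

View pics/f1.png

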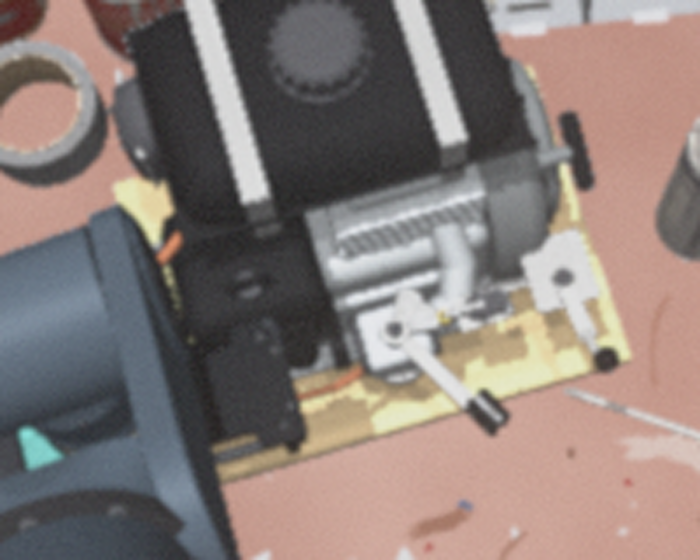

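The arm hides the wing and the engine hasn't shifted. The last step met about 7 N, which fits the stop. I'll back off, do the choke, then look.

```bash
python3 - <<'E'
from go import *
p=push(FP,.042,1.571,.150,gap=.02); r.move_linear(p,rate=.1); r.move_linear(p+[0,0,.08],rate=.15)
p=push(CP,.085,-.5,.152,gap=.008)
r.move_linear(p+[0,0,.08],rate=.15); st("above")
print(r.move_linear(p,contact_N=8,rate=.1)); st("down")
for a in np.linspace(-.5,.5,9):
    c=r.move_linear(push(CP,.085,a,.152),rate=.06,contact_N=18); st(f"{a:.2f} {c}")
    if c: break
p=np.array(telemetry.state()["position"])
e=W(P,[[0,-.02,0]])[0]-W(P,[[0,0,0]])[0]
r.move_linear(p+e,rate=.1); r.move_linear(p+e+[0,0,.1],rate=.15); r.move_linear(p+e+[-.1,-.12,.12],rate=.2);st("off")
import cv2
for n,(y,x) in dict(top=(90,190),side=(110,250)).items():
    f=grab_frame(n); cv2.imwrite(f"pics/e_{n}.png",cv2.resize(f["img"][y:y+160,x:x+200,::-1],None,fx=3.5,fy=3.5,interpolation=2))
E
```

```text
above t10.6 [-0.1383 -0.07    0.232 ] [ 0.3  0.8 -0.7]
False
down t11.6 [-0.1376 -0.0709  0.1525] [0.1 0.7 0.8]
-0.50 False t11.8 [-0.1422 -0.0633  0.1525] [ 0.3  0.2 -0.2]
-0.38 False t12.2 [-0.15   -0.0549  0.1521] [ 0.6 -0.5  0.3]
-0.25 False t12.5 [-0.157  -0.0448  0.1517] [-0.5  0.7 -0.1]
-0.12 False t12.9 [-0.1616 -0.0345  0.1519] [-0.2 -0.3 -0.5]
0.00 False t13.2 [-0.1652 -0.023   0.152 ] [0.3 0.  0.6]
0.12 False t13.5 [-0.1663 -0.0144  0.1524] [ 3.1 -3.2  0.9]
0.25 False t13.9 [-0.1685 -0.0036  0.1522] [ 2.  -2.2 -0.1]
0.38 False t14.2 [-0.1699  0.0078  0.1516] [-0.5 -1.   0.1]
0.50 False t14.5 [-0.1674  0.0185  0.1518] [0.4 0.2 0.7]
off t16.6 [-0.2874 -0.1012  0.2717] [ 0.7 -0.5  0.5]
```

View pics/e_top.png

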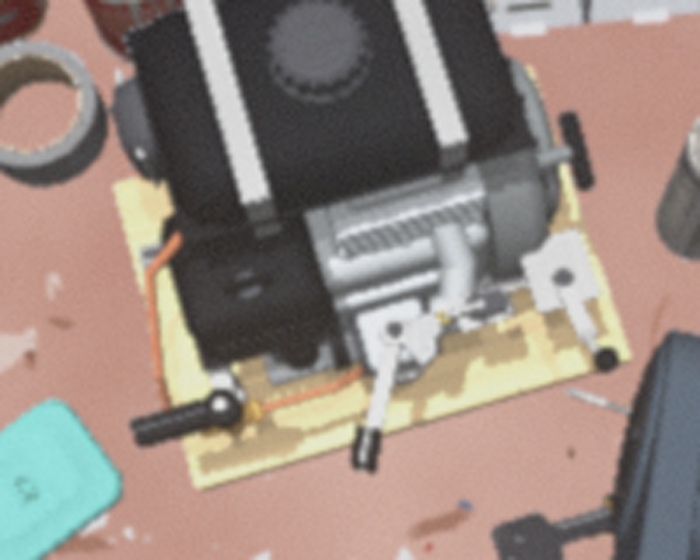

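The wing now points left, from (225,405) to (140,432). The choke is swung left, with its grip at (366,450), and the throttle and board look unmoved. I'll work out both angles from these pixels.

```bash
python3 - <<'E'
from fit import *
f=np.load("top0.npz")
uv=lambda q:np.array(q)/3.5+[190,90]-.4
for fu in(1.35,1.45,1.571):
  for ch in (.86,1.,): print(fu,ch,((proj(f,W(P,pts([fu,ch,.08])))+.4-[190,90])*3.5).round(0)[:6].tolist())
a,b=E(ray(f,uv((225,405)),.165)),E(ray(f,uv((138,432)),.165)); d=b-a; print("fuel",np.arctan2(d[1],-d[0]),np.hypot(*d[:2]))
a,b=E(ray(f,uv((394,328)),.148)),E(ray(f,uv((366,450)),.177)); d=b-a; print("choke",.5+np.arctan2(d[1],-d[0]),np.hypot(*d[:2]))
E
```

```text
1.35 0.86 [[220.0, 404.0], [136.0, 449.0], [394.0, 328.0], [383.0, 447.0], [565.0, 271.0], [606.0, 358.0]]
1.35 1.0 [[220.0, 404.0], [136.0, 449.0], [394.0, 328.0], [364.0, 444.0], [565.0, 271.0], [606.0, 358.0]]
1.45 0.86 [[220.0, 404.0], [132.0, 441.0], [394.0, 328.0], [383.0, 447.0], [565.0, 271.0], [606.0, 358.0]]
1.45 1.0 [[220.0, 404.0], [132.0, 441.0], [394.0, 328.0], [364.0, 444.0], [565.0, 271.0], [606.0, 358.0]]
1.571 0.86 [[220.0, 404.0], [129.0, 431.0], [394.0, 328.0], [383.0, 447.0], [565.0, 271.0], [606.0, 358.0]]
1.571 1.0 [[220.0, 404.0], [129.0, 431.0], [394.0, 328.0], [364.0, 444.0], [565.0, 271.0], [606.0, 358.0]]
fuel 1.5571446782073441 0.05765573661228628
choke 0.9772866899898198 0.08840736147407947
```

View pics/e_side.png

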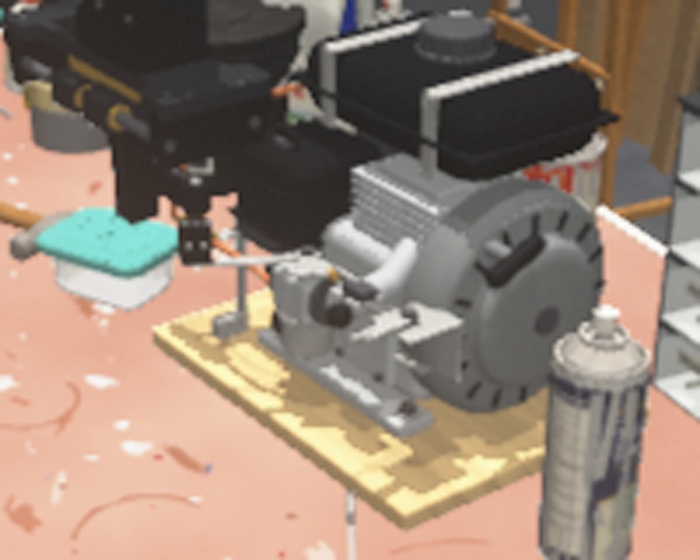

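The side view shows the choke grip swung left at (195,240). The board, can and box are in place. Both levers measure within tolerance and the robot is clear, so I'm handing in.

```bash
python3 - <<'E'
from go import *
r.sign_off(); st("done")
E
```

```text
the job is handed in; nothing more can be done
the job is handed in; nothing more can be done
```

I pushed both levers with the closed fingers, and the job is handed in; there was no verdict to read back.

- **Fuel tap:** I swept the wing round to its stop. The last step met about 7 N and stalled the finger roughly 3 mm short of its target. From the final top picture the wing measures about 1.56 rad (needed above 1.42).
- **Choke:** I pushed the lever past half choke to full. Force readings between steps reached at most about 4.5 N. From the final top picture it measures about 0.98 rad (needed above 0.93), so it should be past the last hump.
- **Everything else:** the throttle ball is where it was in the final top view, and the engine board, spray can and parts box look unmoved. The screwdriver's handle was hidden by the arm in that view; only its tip could be seen, and that was where it had been. The gripper ended about 0.27 m up, clear of everything, at 16.6 s of the 48 s allowed.

None of my checks failed or disagreed. Both angles come from hand-picked pixels, good to about 0.05 rad by my estimate.

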